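# Shut, latch and lock the drill case

### The job

Close up the larger tool case by pressing with the closed fingers: push its half-open lid fully shut by its plain top, then press the long latch bar fully in, and last press the round lock button fully in. The latch bar must not be pressed before the lid is shut, nor the lock button before the latch bar is in. Do not grasp, lift, tip or shove the case along or raise its lid, and leave the small open case and the other things on the bench where they are.

Things in the scene. Friction and masses are not known exactly. Their poses are not given: they have to be found in the camera images.
- case: large loose blue drill case, 280 mm wide (its y), 190 mm deep (its x), 90 mm high when shut, 2.9 kg in all, standing on the bench. Origin: centre of its underside; x points from the front (carrying handle, towards the robot) to the hinge at the rear, y to its left, z up. The black handle, a bar 90 mm long, stands out 29 mm at the front, 30 mm above the bench. The lid turns about the line x = +95 mm, z = 65 mm; the shut lid spans z = 65 to 90 mm and the whole 190 x 280 mm.
- lid (a joint): opening angle of the large case's lid (rad): 0 shut, starts 0.35 to 0.8, grows as the front edge rises. A stiff hinge: the lid stays where it is left; about 2 N down at its front edge moves it. Shut is a hard stop.
- lid_front (a point): point on the top (outer) face of the lid, midway across its width, 25 mm in from its front edge and 165 mm from the hinge axis; height 90 mm when shut. The plain area around it, from the latch bar at y = +50 mm to the lock button at y = -67 mm, is free for pushing. Its x, y, z axes are the lid's: z is the outward normal of the top face.
- latch_bar (a joint): how far the latch bar is pressed into the lid (m): 0 out (start), 0.008 fully in (hard stop). Takes about 6 N and stays where it is left (no spring).
- latch_bar_top (a point): centre of the top face of the latch bar, a black bar 60 mm long across the case (y) and 22 mm deep (x), on the lid's top, 155 mm from the hinge axis, 80 mm left (+y) of the middle, with a thin grey surround. It stands 10 mm above the lid when out, 2 mm when in, and moves straight into the lid.
- lock_button (a joint): how far the lock button is pressed into the lid (m): 0 out (start), 0.008 fully in (hard stop). Takes about 5 N and stays where it is left (no spring).
- lock_button_top (a point): centre of the top face of the lock button, a round black button 26 mm across on the lid's top, 155 mm from the hinge axis, 80 mm right (-y) of the middle, with a thin grey surround. It stands 10 mm above the lid when out, 2 mm when in, and moves straight into the lid.
- small_case: bystander: smaller blue socket case, 180 mm wide (y) x 140 mm deep (x), its lid standing open at the rear up to 177 mm high. It may stand to the left or right of the large case. Origin: centre of its underside.
- steel_tube: bystander: square steel tube 30 x 30 x 360 mm lying along its y behind the cases. Origin: centre of its underside.
- oil_bottle: bystander: small white bottle 34 mm across, 95 mm high, standing between the cases. Origin: centre of its underside.
- screwdriver: bystander: screwdriver lying in front, nearest the robot, its length along its x.
- wrench: bystander: open wrench lying in front, nearest the robot, its length along its x.
- battery: bystander: tool battery 75 x 110 x 58 mm, on the far left. Origin: centre of its underside.
- tape_measure: bystander: tape measure 70 x 35 x 60 mm, on the far right. Origin: centre of its underside.

How it is judged:
On the way, in this order (a step that is already met when the one before it is completed fails the run):
1. the lid is pushed fully shut (value of joint lid below 0.03 rad), for 0.2 s.
2. the latch bar is pressed fully in (value of joint latch_bar above 0.006 m), for 0.1 s.
3. the lock button is pressed fully in (value of joint lock_button above 0.006 m), for 0.1 s.
At the end, for the whole second after the job is handed in: The large case stands flat and still on the bench within 60 mm of where it started, lid shut (within 0.03 rad), latch bar and lock button both at least 6 of their 8 mm in (value of joint lid below 0.03 rad and value of joint each of latch_bar, lock_button above 0.006 m and distance of case from where it was at the start of the episode below 0.06 m and height (world z) of case below 0.01 m and angle between case's own z axis and vertical below 0.05 rad and linear speed of case below 0.02 m/s); the robot touches nothing.
It fails at once if the latch bar or the lock button is pressed (over 3 mm) while the lid is open (over 0.08 rad) (value of joint lid above 0.08 rad and value of joint any of latch_bar, lock_button above 0.003 m).
It fails at once if the lock button is pressed (over 3 mm) before the latch bar is in (6 mm) (value of joint lock_button above 0.003 m and value of joint latch_bar below 0.006 m).
It fails at once if the large case is lifted (over 15 mm), tipped (over 0.12 rad) or shoved along (over 60 mm) (height (world z) of case above 0.015 m or angle between case's own z axis and vertical above 0.12 rad or distance of case from where it was at the start of the episode above 0.06 m).
It fails at once if the lid is raised (over 0.95 rad) (value of joint lid above 0.95 rad).
It fails at once if another thing on the bench is moved more than 30 mm or knocked over (distance of any of small_case, steel_tube, oil_bottle, screwdriver, wrench, battery, tape_measure from where it was at the start of the episode above 0.03 m or angle between any of small_case, oil_bottle, tape_measure's own z axis and vertical above 0.4 rad).
It also fails if it takes over 43 s, if anything falls off the work surface, if the arm or the gripper's body presses on something with over 40 N, if the wrist force passes 120 N, or if a joint passes its speed limit or range.

### The arm

A 6-joint arm with a two-finger parallel gripper is mounted at the origin on the work surface. World frame = base frame: x ahead of the robot, y to its left, z up, the work surface at z = 0. Lengths are in m, angles in rad, forces in N, time in s.
With the tool pointing down it reaches from about 0.375 to 0.975 m from the base axis. Payload 3.8 kg.
Tool frame: the origin (TCP) lies at the very end of the fingers, on their centre line; the grasp point (between the pads) lies 19 mm behind it; z points along the fingers, y is the line along which they close (so a half turn about z gives the same grasp; the last joint's range is limited). The gripper opens to 85 mm and grips with 20 to 120 N. Pads are 22 mm wide; open, the fingers measure 114 mm over their backs; the gripper's body (76 mm by 85 mm) begins 54 mm behind the grasp point. The pads swing forward as they close: fully open they stand 13 mm farther back than shut.
Start: joints at [-1.21, 0.264, 1.604, -0, 1.274, -0.037], TCP at [0.261, -0.622, 0.231] pointing down, gripper open.
Joint ranges: [-2.63, 2.63], [-0.94, 2.18], [0.31, 2.57], [-1.31, 4.45], [0, 2.66], [-2.55, 2.55]. Speed limits (rad/s): [2.57, 2.57, 3.14, 3.14, 3.14, 3.14].

### API

Orientations are given as a rotation vector (axis times angle).
In Python, from workcell import monitor, viewer, job gives the robot as it stands. The module is installed in compiled form; this text tells all that it offers.
- The arm moves only by the tool step_arm, never from a script. Its argument "series" is one flat list of numbers, 4 for each row, row after row: the shift along the tool's x, y, z in m, then the turn about the tool's z in rad. A call has 1 to 8 rows; each row is the pose to reach, as a shift and turn from the pose commanded when the call began, along the tool's axes at that moment; what a row does not reach only later rows make up. A row lasts 1/8 s, in which the tool goes at most 62.5 mm and 10.7 degrees, less where a joint would pass 70% of its speed; a pose out of reach is approached as far as the arm can. A call with a gripper value outside its range is refused whole. "gripper" is the opening, from 0 (shut) to 1 (fully open), set as the call begins (left out, the last holds). The fingers move at their own pace and stop on an object; "newtons" is the grip in N (left out, the last holds). Time passes only in rows, so rows that repeat a pose let the fingers close. It gives the time, the measured TCP pose, the force, the opening and the grip force at its end, in the units of the state.
- monitor.read_state(): the state, without advancing time (a new reading comes with each control period).
- viewer.read_camera(name): name is "side" or "top" or "wrist"; returns a dict with "image" (384x512x3 uint8, red, green, blue), "intrinsics" (3x3 intrinsics, pixels), "T" (4x4, takes a point from camera to world coordinates); the wrist camera has in their place "hand_eye" (4x4, takes a point from camera to tool coordinates, whose origin is the TCP and whose axes are the flange's). Camera axes: x right, y up, looking along -z (the intrinsics and any distortion apply to the point x, -y, -z); pixel columns grow to the right and rows downward; lengths in m; the calibration is good to about 2 mm. A picture is of the moment at which its call begins: read the wrist's pose just before it. There is no depth.
- job.finish_job(): hands the job in; it is judged then, once.
Trained networks look in a picture, given as the dict that the camera call returned (one of the last four; its "shot" number tells which), for a name from the list of things; names that differ only in an ending like _2 or _b are one class to them, and where a whole thing is asked for, a point or a joint stands for the part that bears it (a point fixed in the world has none). Each returns a list of dicts, best first, with "score" (0 to 1); they miss things now and then, are a little off and sometimes report something else, mostly with a low value. They report only what shows in the picture. A call takes as long as a camera call.
- viewer.boxes_of(picture, label): "extent" ([centre column, centre row, width, height] in pixels, round what is visible of it).
- viewer.spot_point(picture, label): "point" ([column, row] in pixels: a listed point, or the origin of a listed thing).
The state is a dict: "time": time; "q": joint angles; "joint_vel": joint speeds; "joint_torque": joint torques, N m; "tool_pos": TCP position; "tcp_rot": TCP orientation; "wrist_force": force on the tool from outside, world axes, zero at the start; "torque": the same for the moment, N m; "width": opening from 0.0 (shut) to 1.0 (fully open); "grip_force": force on a finger pad.
Only numpy, scipy, OpenCV 4.12 (cv2) and the standard library are available. Lean on these libraries where they do the work, as an engineer would, in place of code of your own. Each camera call takes 0.05 s, during which the arm holds its last target. There are 200 camera calls.

## Working session

There is one attempt and no reset: what is moved stays moved. The work goes in short steps, Python scripts to look and compute and a tool call to move; the robot and the scene stay as the last step left them, time stands still between calls to the robot, and variables do not carry over. Pictures are saved under pics/ and viewed, at most 10 in all, crops included, and the job is handed in when it is done.

Besides the shell and the picture viewer there is one more tool, called after ">>>" as a command line: name --argument value ..., lists and objects as JSON in quotes. step_arm: Moves the arm, as the interface text tells. Its arguments: {"type":"object","properties":{"series":{"type":"array"},"gripper":{"type":"number"},"newtons":{"type":"number"}},"required":["series"]}

```bash
mkdir -p pics; cat > h.py <<'E'
import numpy as np,cv2
from scipy.spatial.transform import Rotation as R
from workcell import monitor,viewer,job
def ray(p,uv):
    K=np.array(p["intrinsics"]);T=np.array(p["T"])
    d=np.linalg.solve(K,[uv[0],uv[1],1.]);d=d*[1,-1,-1]
    return T[:3,3],T[:3,:3]@d
def tri(rs):
    A=0;b=0
    for o,d in rs:
        d=d/np.linalg.norm(d);P=np.eye(3)-np.outer(d,d);A=A+P;b=b+P@o
    x=np.linalg.solve(A,b)
    return x,[np.linalg.norm(np.cross(x-o,d/np.linalg.norm(d))) for o,d in rs]
E
python3 - <<'E'
from h import *
s=monitor.read_state();print({k:np.round(v,3) for k,v in s.items()})
P={n:viewer.read_camera(n) for n in("side","top")}
for n,p in P.items(): cv2.imwrite(f"pics/{n}0.png",p["image"][:,:,::-1]);print(p.keys(), np.round(p["T"],3).tolist())
for l in("case","lid_front","latch_bar_top","lock_button_top","small_case","oil_bottle"):
    rs=[]
    for n,p in P.items():
        r=viewer.spot_point(p,l)[:2];print(l,n,[(np.round(x["point"],1),round(x["score"],2)) for x in r])
        if r: rs.append(ray(p,r[0]["point"]))
    if len(rs)==2: print(tri(rs))
E
```

```text
{'time': np.float64(0.0), 'q': array([-1.21 ,  0.265,  1.605,  0.   ,  1.274, -0.037]), 'joint_vel': array([-0.002, -0.002, -0.   , -0.002,  0.001,  0.002]), 'joint_torque': array([ 1.0000e-03, -5.1511e+01, -3.6732e+01,  0.0000e+00,  1.3000e-02,
        0.0000e+00]), 'tool_pos': array([ 0.261, -0.622,  0.23 ]), 'tcp_rot': array([-3.077e+00, -6.200e-01,  1.000e-03]), 'wrist_force': array([-0.591,  0.563,  0.556]), 'torque': array([-0.044,  0.016,  0.009]), 'grip_force': np.float64(0.0), 'width': np.float64(0.997)}
dict_keys(['image', 'intrinsics', 'T', 'shot']) [[0.916, 0.312, -0.253, 0.134], [-0.401, 0.686, -0.607, -1.044], [-0.016, 0.657, 0.753, 1.414], [0.0, 0.0, 0.0, 1.0]]
dict_keys(['image', 'intrinsics', 'T', 'shot']) [[-0.004, 0.991, -0.131, 0.412], [-1.0, -0.001, 0.022, 0.023], [0.022, 0.131, 0.991, 1.281], [0.0, 0.0, 0.0, 1.0]]
case side [(array([243.6, 165.6]), 0.88), (array([242.5, 147.8]), 0.44)]
case top [(array([183.1, 190.1]), 0.82)]
(array([ 0.60902962,  0.26103547, -0.02213275]), [np.float64(0.007138330679007424), np.float64(0.007138330679007419)])
lid_front side [(ar
[... 391 characters left out ...]
47785924), np.float64(0.004626365477859139)])
lock_button_top side [(array([240.1, 147.4]), 0.56)]
lock_button_top top [(array([202.5, 190.2]), 0.38)]
(array([0.57286353, 0.16854254, 0.17581599]), [np.float64(2.0197198974801686e-05), np.float64(2.0197198974940406e-05)])
small_case side [(array([287.6, 255.8]), 0.66)]
small_case top [(array([315.6, 194.2]), 0.77)]
(array([ 0.58595623, -0.20397806, -0.01334423]), [np.float64(0.00015339619151549786), np.float64(0.0001533961915155896)])
oil_bottle side [(array([255.6, 212.1]), 0.64)]
oil_bottle top [(array([258.8, 204.3]), 0.5)]
(array([ 0.55094323, -0.00401175,  0.0137169 ]), [np.float64(0.003544649727381963), np.float64(0.003544649727382147)])
```

View pics/top0.png

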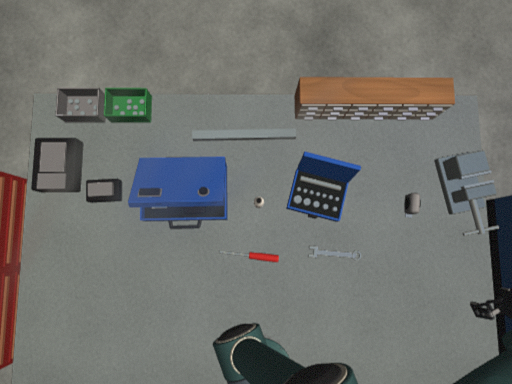

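View pics/side0.png

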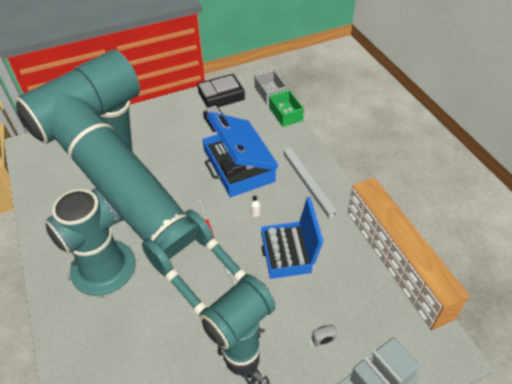

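The top view shows the large case at cols 130–227, rows 157–220, roughly square to the base, with the bar at (149,191) and the button at (203,190). The side view shows its lid half open at about (240,140).

```bash
cat >> h.py <<'E'
def sh(*targets):
    s=monitor.read_state();r=R.from_rotvec(s["tcp_rot"]);p=np.array(s["tool_pos"])
    print("t",round(float(s["time"]),2),"p",p.round(4),"F",np.round(s["wrist_force"],1),"xaxis",r.as_matrix()[:,0].round(3),"zaxis",r.as_matrix()[:,2].round(3))
    for t in targets: print(t,r.inv().apply(np.array(t)-p).round(4))
E
python3 - <<'E'
from h import *
sh([.261,-.622,.36],[.55,.25,.36])
E
```

```text
t 0.7 p [ 0.2615 -0.6223  0.2313] F [-0.1  0.1 -0.6] xaxis [0.922 0.387 0.   ] zaxis [ 0. -0. -1.]
[0.261, -0.622, 0.36] [-0.0003 -0.0005 -0.1287]
[0.55, 0.25, 0.36] [ 0.6039 -0.6924 -0.1287]
```

>>> step_arm --series '[0, 0, -0.06, 0, 0.01, -0.01, -0.12, 0, 0.045, -0.055, -0.13, 0, 0.08, -0.095, -0.13, 0, 0.12, -0.14, -0.13, 0, 0.16, -0.18, -0.13, 0, 0.2, -0.23, -0.13, 0, 0.24, -0.275, -0.13, 0]' --gripper 0

```text
time: 1.7
tool_pos: [0.3764, -0.2739, 0.3616]
tcp_rot: [3.079, 0.62, 0.001]
wrist_force: [1.2, -0.3, 0.6]
width: -0.001
grip_force: 0.0
```

>>> step_arm --series '[0.04, -0.045, 0, 0, 0.08, -0.09, 0, 0, 0.12, -0.135, 0, 0, 0.16, -0.185, 0, 0, 0.2, -0.23, 0, 0, 0.24, -0.275, 0, 0, 0.28, -0.32, 0, 0.1, 0.28, -0.32, 0, 0.25]'

```text
time: 2.7
tool_pos: [0.5108, 0.1317, 0.3608]
tcp_rot: [-3.132, -0.234, 0.001]
wrist_force: [0.4, -0.4, -0.4]
width: -0.004
grip_force: 0.0
```

```bash
python3 - <<'E'
from h import *
sh([.55,.25,.3])
s=monitor.read_state()
p=viewer.read_camera("wrist");cv2.imwrite("pics/w1.png",p["image"][:,:,::-1])
T=np.eye(4);T[:3,:3]=R.from_rotvec(s["tcp_rot"]).as_matrix();T[:3,3]=s["tool_pos"]
p2=dict(p);p2["T"]=T@np.array(p["hand_eye"])
t=viewer.read_camera("top")
for l in("lid_front","latch_bar_top","lock_button_top"):
    a=viewer.spot_point(p,l)[:1];b=viewer.spot_point(t,l)[:1]
    print(l,[(x["point"],x["score"]) for x in a+b])
    if a and b: print(tri([ray(p2,a[0]["point"]),ray(t,b[0]["point"])]))
E
```

```text
t 2.7 p [0.5108 0.1317 0.3608] F [ 0.4 -0.4 -0.4] xaxis [ 0.989  0.148 -0.   ] zaxis [-0.001  0.001 -1.   ]
[0.55, 0.25, 0.3] [ 0.0563 -0.1111  0.0609]
lid_front [([145.1, 108.4], 0.63), ([334.8, 252.1], 0.64)]
(array([ 0.51067038, -0.02853859,  1.00488481]), [np.float64(0.10481911067916148), np.float64(0.10481911067916132)])
latch_bar_top [([56.1, 82.3], 0.72)]
lock_button_top [([230.2, 100.6], 0.59)]
```

```bash
python3 - <<'E'
from h import *
s=monitor.read_state()
p=viewer.read_camera("wrist");t=viewer.read_camera("top");sd=viewer.read_camera("side")
T=np.eye(4);T[:3,:3]=R.from_rotvec(s["tcp_rot"]).as_matrix();T[:3,3]=s["tool_pos"]
p["T"]=T@np.array(p["hand_eye"])
for w,tt,ss in(([145.1,108.4],[174.6,193.4],[231.4,132.8]),([56.1,82.3],[147.4,191.7],[224.8,118.8]),([230.2,100.6],[202.5,190.2],[240.1,147.4])):
    x,e=tri([ray(p,w),ray(t,tt),ray(sd,ss)]);print(x.round(4),np.round(e,4))
E
```

```text
[0.5631 0.2436 0.1871] [0.0055 0.0056 0.0063]
[0.571  0.3269 0.1836] [0.003  0.0048 0.0051]
[0.5741 0.1664 0.177 ] [0.0042 0.0024 0.0019]
```

View pics/w1.png

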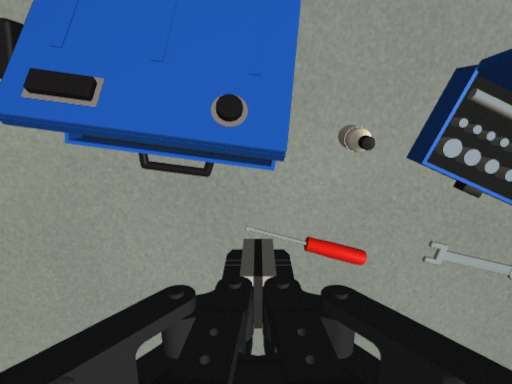

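The wrist view confirms bar at (58,83) and button at (229,108), with plain lid between them. So the lid is at about 0.58 rad and the hinge at x≈0.683.

```bash
python3 - <<'E'
from h import *
sh([.559,.247,.215])
E
```

```text
t 3.25 p [0.5104 0.1271 0.3615] F [ 0.1 -0.8 -0.1] xaxis [0.989 0.147 0.   ] zaxis [ 0.  0. -1.]
[0.559, 0.247, 0.215] [ 0.0656 -0.1115  0.1465]
```

>>> step_arm --series '[0.03, -0.05, 0, 0.1, 0.06, -0.1, 0.01, 0.147, 0.0655, -0.1115, 0.05, 0.147, 0.0655, -0.1115, 0.09, 0.147, 0.0655, -0.1115, 0.13, 0.147, 0.0655, -0.1115, 0.1465, 0.147, 0.0655, -0.1115, 0.1465, 0.147]'

```text
time: 4.12
tool_pos: [0.5582, 0.2471, 0.2138]
tcp_rot: [3.141, 0.001, -0.004]
wrist_force: [-0.1, -0.3, 0.3]
width: -0.002
grip_force: 0.0
```

```bash
python3 - <<'E'
from h import *
sh([.559,.247,.182],[.541,.247,.152],[.526,.247,.122],[.518,.247,.1])
E
```

```text
t 4.12 p [0.5582 0.2471 0.2138] F [-0.1 -0.3  0.3] xaxis [ 1.     0.001 -0.002] zaxis [-0.002 -0.001 -1.   ]
[0.559, 0.247, 0.182] [0.0009 0.0001 0.0317]
[0.541, 0.247, 0.152] [-0.017   0.0001  0.0618]
[0.526, 0.247, 0.122] [-0.0319  0.      0.0918]
[0.518, 0.247, 0.1] [-0.0399  0.      0.1138]
```

Now tool axes ≈ world x, −y, −z. Arc down to z≈0.10.

>>> step_arm --series '[0, 0, 0.018, 0, 0, 0, 0.032, 0, -0.006, 0, 0.045, 0, -0.014, 0, 0.058, 0, -0.021, 0, 0.07, 0, -0.028, 0, 0.084, 0, -0.035, 0, 0.098, 0, -0.039, 0, 0.112, 0]'

```text
time: 5.12
tool_pos: [0.5193, 0.2476, 0.1018]
tcp_rot: [-3.141, -0.001, -0.0]
wrist_force: [1.2, -0.3, 1.2]
width: -0.002
grip_force: 0.7
```

>>> step_arm --series '[0, 0, 0.003, 0, -0.001, 0, 0.006, 0, -0.001, 0, 0.009, 0, -0.001, 0, 0.012, 0, -0.001, 0, 0.012, 0]'

```text
time: 5.75
tool_pos: [0.519, 0.2476, 0.0906]
tcp_rot: [-3.141, -0.001, -0.001]
wrist_force: [0.7, -0.0, 0.8]
width: 0.004
grip_force: 0.0
```

>>> step_arm --series '[0, 0, 0.001, 0, 0, 0, 0.002, 0, 0, 0, 0.003, 0, 0, 0, 0.003, 0]'

```text
time: 6.25
tool_pos: [0.5191, 0.2477, 0.0899]
tcp_rot: [-3.141, -0.001, -0.001]
wrist_force: [-5.2, -1.8, 12.2]
width: -0.001
grip_force: 6.0
```

Hard stop at z=0.090, so the lid is shut. Next I raise the tool and locate the bar and button.

>>> step_arm --series '[0, 0, 0, 0, 0, 0, -0.03, 0, -0.03, 0, -0.08, 0, -0.08, 0, -0.13, 0, -0.12, 0, -0.17, 0, -0.12, 0, -0.17, 0]'

```text
time: 7.0
tool_pos: [0.3989, 0.2487, 0.2626]
tcp_rot: [-3.137, -0.004, -0.012]
wrist_force: [1.4, 1.0, 0.8]
width: -0.002
grip_force: 0.0
```

```bash
python3 - <<'E'
from h import *
s=monitor.read_state()
p=viewer.read_camera("wrist");t=viewer.read_camera("top");sd=viewer.read_camera("side")
cv2.imwrite("pics/w2.png",p["image"][:,:,::-1])
T=np.eye(4);T[:3,:3]=R.from_rotvec(s["tcp_rot"]).as_matrix();T[:3,3]=s["tool_pos"]
p["T"]=T@np.array(p["hand_eye"])
for l,z in(("lid_front",.09),("latch_bar_top",.1),("lock_button_top",.1)):
    for n,c in(("w",p),("t",t),("s",sd)):
        a=viewer.spot_point(c,l)[:1]
        if a:
            o,d=ray(c,a[0]["point"]);print(l,n,np.round(a[0]["point"],1),round(a[0]["score"],2),(o+d*(z-o[2])/d[2]).round(4))
sh()
E
```

```text
lid_front w [260.4  46.6] 0.91 [0.5173 0.2475 0.09  ]
lid_front t [181.5 213.3] 0.7 [0.5109 0.2455 0.09  ]
lid_front s [241.3 167.3] 0.74 [0.5675 0.1536 0.09  ]
latch_bar_top w [163.8  33.4] 0.55 [0.526  0.3295 0.1   ]
latch_bar_top t [155.1 208.9] 0.54 [0.5242 0.3272 0.1   ]
latch_bar_top s [215.  136.9] 0.44 [0.5335 0.3371 0.1   ]
lock_button_top w [354.2  30.2] 0.64 [0.5285 0.1685 0.1   ]
lock_button_top t [204.7 207.4] 0.51 [0.5287 0.1707 0.1   ]
lock_button_top s [229.3 167.4] 0.39 [0.5242 0.1622 0.1   ]
t 7.6 p [0.3989 0.2473 0.2571] F [ 0.2 -0.3 -0.5] xaxis [ 1.     0.    -0.001] zaxis [-0.001 -0.001 -1.   ]
```

View pics/w2.png

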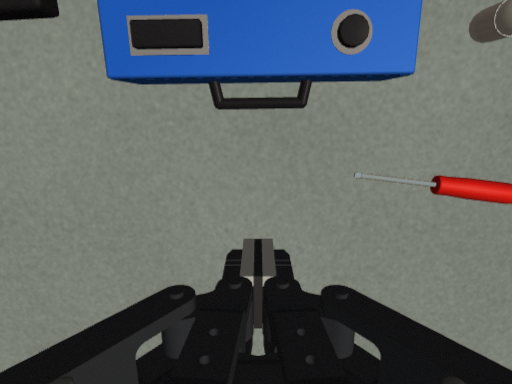

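The lid is shut, with the bar at (167,34) and the button at (353,31), both still out. Next I press the bar at (0.526, 0.329).

>>> step_arm --series '[0.05, -0.03, 0, 0, 0.1, -0.065, 0.0, 0, 0.127, -0.082, 0.03, 0, 0.127, -0.082, 0.08, 0, 0.127, -0.082, 0.12, 0, 0.127, -0.082, 0.142, 0, 0.127, -0.082, 0.142, 0]'

```text
time: 8.48
tool_pos: [0.5239, 0.3285, 0.1128]
tcp_rot: [3.139, 0.001, -0.008]
wrist_force: [0.2, 0.1, 0.4]
width: -0.003
grip_force: 0.0
```

>>> step_arm --series '[0, 0, 0.008, 0, 0, 0, 0.014, 0, 0, 0, 0.017, 0, 0, 0, 0.02, 0, 0, 0, 0.023, 0, 0, 0, 0.025, 0, 0, 0, 0.025, 0]'

```text
time: 9.35
tool_pos: [0.5261, 0.3298, 0.0921]
tcp_rot: [-3.141, -0.001, -0.002]
wrist_force: [-1.8, -1.4, 5.4]
width: -0.001
grip_force: 2.6
```

>>> step_arm --series '[0, 0, 0.002, 0, 0, 0, 0.003, 0, 0, 0, 0.003, 0]'

```text
time: 9.72
tool_pos: [0.5262, 0.3299, 0.0918]
tcp_rot: [-3.141, -0.001, -0.002]
wrist_force: [-7.2, -4.1, 18.4]
width: 0.001
grip_force: 9.5
```

The bar hit its hard stop at z=0.092. Next is the lock button.

>>> step_arm --series '[0, 0, -0.02, 0, 0, 0, -0.05, 0, 0.001, 0.05, -0.05, 0, 0.002, 0.11, -0.05, 0, 0.0025, 0.16, -0.05, 0, 0.0025, 0.16, -0.045, 0, 0.0025, 0.16, -0.03, 0, 0.0025, 0.16, -0.025, 0]'

```text
time: 10.72
tool_pos: [0.5273, 0.1704, 0.1111]
tcp_rot: [3.141, 0.003, -0.004]
wrist_force: [-0.7, -0.4, 0.0]
width: 0.0
grip_force: 0.0
```

>>> step_arm --series '[0, 0, 0.004, 0, 0, 0, 0.01, 0, 0, 0, 0.014, 0, 0, 0, 0.018, 0, 0, 0, 0.021, 0, 0, 0, 0.024, 0, 0, 0, 0.025, 0, 0, 0, 0.025, 0]'

```text
time: 11.72
tool_pos: [0.5284, 0.1702, 0.0917]
tcp_rot: [-3.141, -0.001, 0.0]
wrist_force: [-11.7, -1.2, 24.7]
width: -0.002
grip_force: 12.5
```

The button is in to its hard stop. Now I back off and check.

>>> step_arm --series '[0, 0, -0.02, 0, 0, 0, -0.06, 0, -0.03, 0, -0.11, 0, -0.08, 0, -0.15, 0, -0.12, -0.03, -0.18, 0, -0.12, -0.08, -0.18, 0, -0.12, -0.08, -0.18, 0, -0.12, -0.08, -0.18, 0]'

```text
time: 12.72
tool_pos: [0.4081, 0.249, 0.2671]
tcp_rot: [3.14, 0.002, -0.001]
wrist_force: [-0.6, 0.1, -0.5]
width: 0.001
grip_force: 0.0
```

```bash
python3 - <<'E'
from h import *
p=viewer.read_camera("wrist");t=viewer.read_camera("top")["image"][130:280,110:430]
cv2.imwrite("pics/w3.png",np.vstack([p["image"],cv2.resize(t,(448,210)) if 0 else np.pad(cv2.resize(t,(448,210)),((0,0),(0,64),(0,0)))])[:,:,::-1]);sh()
E
```

```text
t 12.82 p [0.4083 0.2484 0.2669] F [1.  0.2 0.2] xaxis [ 1.    -0.    -0.001] zaxis [-0.001 -0.001 -1.   ]
```

View pics/w3.png

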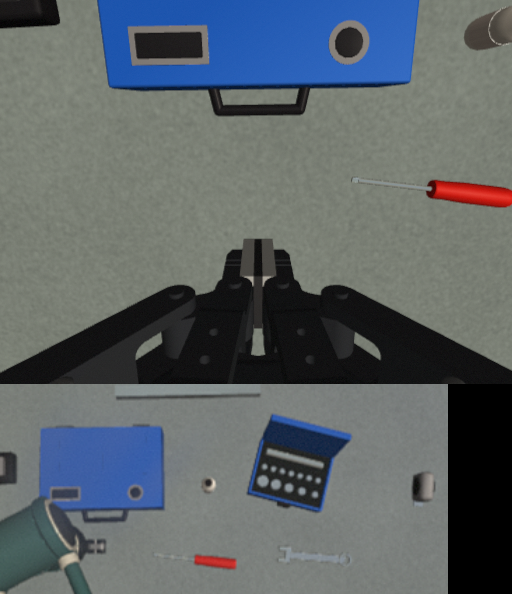

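The picture shows the lid shut, the bar (168,45) and button (349,42) flush in their surrounds, and the other things where they were.

```bash
python3 -c "
from workcell import job
print(job.finish_job())"
```

```text
the job is handed in; nothing more can be done
None
```

I pushed the lid shut, then pressed the latch bar and then the lock button in; each reached its hard stop, the arm was clear of everything, and I handed the job in at about 13 s (no verdict was shown).

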